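# Set the depth turret of a leg-boring machine

### The job

Set the boring machine's depth turret for the furniture leg that stands in its seat: push the turret round by its tabs, gently, with your fingertips and without gripping it, until the right tab lines up with the fixed pointer - the tab marked with one stud for the short leg, two studs for the middle leg, three studs for the tall leg. Leave all three legs and the hammer where they are.

Things in the scene. Friction and masses are not known exactly. Their poses are not given: they have to be found in the camera images.
- borer: fixed boring machine on a green base; origin on the turret's vertical axis at table height, +x from that axis towards the pointer, +y towards the seat side, z up. Base plate 15 mm thick, x -95 to 235, y -110 to 140 mm. Motor and drill at x 156 to 216, y -95 to 188 mm, 76 mm high. Turned up to 0.35 rad either way, its pointer roughly away from the robot.
- hub (a point): centre of the turret's top face, on its axis, 62 mm above the table. The turret is a level light-wood disc, 150 mm in diameter, 20 mm thick, with six aluminium tabs 60 degrees apart. A tab is a block 20 mm wide, 68 to 112 mm from the axis, 46 to 84 mm above the table; beyond 75 mm from the axis its two flat sides are free to push, with 31 mm of air between tab and base plate.
- turret (a joint): turn of the turret, rad, anticlockwise from above, -1.6 to 2.7; starts at -0.4 to 0.4. At value q the tabs stand at q + 0 (bare), 60 (one stud), 120, 180 (bare), 240 (three studs), 300 (two studs) degrees anticlockwise from borer +x. One stud meets the pointer at -1.047, two at 1.047, three at 2.094. No clicks or spring: friction 0.25 N m (3 N at a tab); stays where left.
- pointer_tip (a point): tip of the fixed bright steel pointer, 117 mm from the turret axis on the borer's +x, 71 mm above the table; its diamond head is 31 mm wide and long, on a post 18 mm wide; 75 mm high in all
- tab_one (a point): middle of the outer end of the tab marked by one dark stud (12 mm wide, on the disc just inside the tab); 112 mm from the turret axis, 71 mm above the table; moves with the turret
- tab_two (a point): the same for the tab marked by two studs side by side
- tab_three (a point): the same for the tab marked by three studs side by side
- seat (a point): centre of the seat on the table surface, where one leg stands: between two 22 mm high aluminium rails 62 mm apart, under the drill's tip, at borer x = 186, y = 225 mm
- leg_short: Short turned light-wood furniture leg, 70 mm high, 52 mm at its thickest, 42 mm foot, standing loose and upright on the table, either in the seat of the boring machine or on the table right of the machine (-y); origin at the centre of its foot, z up. Not to be moved.
- leg_middle: Middle turned light-wood furniture leg, 100 mm high, 52 mm at its thickest, 42 mm foot, standing loose and upright on the table, either in the seat of the boring machine or on the table right of the machine (-y); origin at the centre of its foot, z up. Not to be moved.
- leg_tall: Tall turned light-wood furniture leg, 130 mm high, 52 mm at its thickest, 42 mm foot, standing loose and upright on the table, either in the seat of the boring machine or on the table right of the machine (-y); origin at the centre of its foot, z up. Not to be moved.
- hammer: hammer 260 mm long lying loose on the table on the robot's left (+y), near the table's robot side; origin on its underside, handle along its own -x. Not to be moved.

How it is judged:
By the outcome, as a careful person would: the job done as asked, in the order asked, and still so for the second after the job is handed in, with the robot touching nothing.
It also fails if it takes over 61 s, if anything falls off the work surface, if the arm or the gripper's body presses on something with over 40 N, if the wrist force passes 120 N, or if a joint passes its speed limit or range.

### The arm

A 7-joint arm with a two-finger parallel gripper is mounted at the origin on the work surface. World frame = base frame: x ahead of the robot, y to its left, z up, the work surface at z = 0. Lengths are in m, angles in rad, forces in N, time in s.
With the tool pointing down it reaches from about 0.425 to 0.925 m from the base axis. Payload 6.8 kg.
Tool frame: the origin (TCP) lies at the very end of the fingers, on their centre line; the grasp point (between the pads) lies bot.hold_point_z behind it (bot.hold_point_z is the distance from the TCP to the grasp point, in m); x points along the fingers, z is the direction in which the jaws open and shut, and the axes are right-handed (so a half turn about x gives the same grasp; the last joint's range is limited). The gripper opens to 85 mm and grips with 20 to 120 N. Pads are 22 mm wide; open, the fingers measure 114 mm over their backs; the gripper's body (76 mm by 85 mm) begins 54 mm behind the grasp point. The pads swing forward as they close: fully open they stand 13 mm farther back than shut.
Start: joints at [1.195, 0.477, 0.022, 1.555, -0.011, 1.109, -0.083], TCP at [0.179, -0.651, 0.208] pointing down, gripper open.
Joint ranges: [-2.96, 2.96], [-0.34, 2.1], [-1.41, 1.46], [0.24, 2.44], [-1.37, 4.51], [0.17, 1.92], [-2.96, 2.96]. Speed limits (rad/s): [2.39, 2.39, 3.14, 3.14, 3.14, 3.14, 3.14].

### API

Orientations are given as a unit quaternion [w, x, y, z].
In Python, from station import bot gives the robot as it stands.
- The arm moves only by the tool drive_tool, never from a script. Its arguments are lists of equal length, an entry for each row: "slide": the shift along the world's x, y, z in mm, a list of three; "turn": the turn, a rotation vector about the world's x, y, z in rad, a list of three; "gripper": the opening, from 0 (shut) to 1 (fully open). A call has 1 to 10 rows; each row is the pose to reach, as a shift and turn from the pose measured when the call began; what a row does not reach only later rows make up. A row lasts 1/10 s, in which the tool goes at most 50 mm and 8.59 degrees, less where a joint would pass 70% of its speed; a pose out of reach is approached as far as the arm can. A call with a gripper value outside its range is refused whole. The fingers move at their own pace and stop on an object; "squeeze" is the grip in N (left out, the last holds). Time passes only in rows, so rows that repeat a pose let the fingers close. It gives the time, the measured TCP pose, the force and the opening at its end, in the units of the state.
- bot.get_obs(): the state, without advancing time (a new reading comes with each control period).
- bot.read_camera(name): name is "scene" or "top"; returns a dict with "color" (400x640x3 uint8, red, green, blue), "fovy" (degrees; the focal length in pixels is half the picture's height over the tangent of half this angle, whatever the lens; pixels are square), "cx", "cy" (the principal point, pixels), "R" (3x3) and "t" (3): a world point X has camera coordinates R X + t. Camera axes: x right, y down, z forward; pixel columns grow to the right and rows downward; lengths in m; the calibration is good to about 2 mm. A picture is of the moment at which its call begins. There is no depth.
- bot.hand_in(): hands the job in, once; it reports no verdict.
The state is a dict: "t": time; "q": joint angles; "joint_vel": joint speeds; "joint_torque": joint torques, N m; "eef_pos": TCP position; "tool_rot": TCP orientation; "contact_force": force on the tool from outside, world axes, zero at the start; "torque": the same for the moment, N m; "gripper_width": opening from 0.0 (shut) to 1.0 (fully open).
Only numpy, scipy, OpenCV 4.12 (cv2) and the standard library are available. Lean on these libraries where they do the work, as an engineer would, in place of code of your own. Each camera call takes 0.05 s, during which the arm holds its last target.

## Working session

There is one attempt and no reset: what is moved stays moved. The work goes in short steps, Python scripts to look and compute and a tool call to move; the robot and the scene stay as the last step left them, time stands still between calls to the robot, and variables do not carry over. Pictures are saved under pics/ and viewed, and the job is handed in when it is done.

Besides the shell and the picture viewer there is one more tool, called after "Call:" by a JSON object that holds its "name" and its "arguments". drive_tool: Moves the arm, as the interface text tells. Its arguments: {"type":"object","properties":{"slide":{"type":"array"},"turn":{"type":"array"},"gripper":{"type":"array"},"squeeze":{"type":"number"}},"required":["slide","turn","gripper"]}

```bash
mkdir -p pics
python3 - <<'E'
from station import bot
import cv2
o=bot.get_obs();print(o['t'],o['eef_pos'],o['tool_rot'],o['gripper_width'],bot.hold_point_z)
for n in('scene','top'):
    c=bot.read_camera(n);cv2.imwrite(f'pics/{n}0.png',c['color'][:,:,::-1]);print(n,c['fovy'],c['cx'],c['cy'],c['R'].tolist(),c['t'])
E
```

```text
0.0 [ 0.17843777 -0.65031582  0.20661103] [ 0.56172806  0.42912277  0.56282834 -0.42841509] 1.0025892097888454 0.0187
scene 46.634701432986304 311.8881019454176 205.3748932980386 [[0.4552732743413898, 0.8901787571657575, -0.01755066840029281], [0.5400634133499835, -0.29177449390821175, -0.7894296385779872], [-0.7078543319294119, 0.3499277425347044, -0.6135901072974785]] [-0.25637827 -0.25418342  1.92828715]
top 43.14619409384906 325.27191769976866 192.54312933340395 [[0.002528867861888818, -0.9997716208445309, -0.021220532067711705], [-0.9969981300658086, -0.0008785698297018739, -0.07742064815238317], [0.07738432317089736, 0.021352617379469276, -0.9967726582618666]] [0.03048972 0.55668873 1.72920443]
```

View pics/scene0.png

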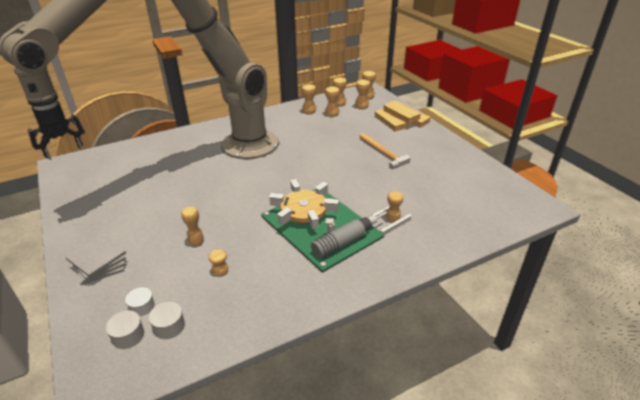

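View pics/top0.png

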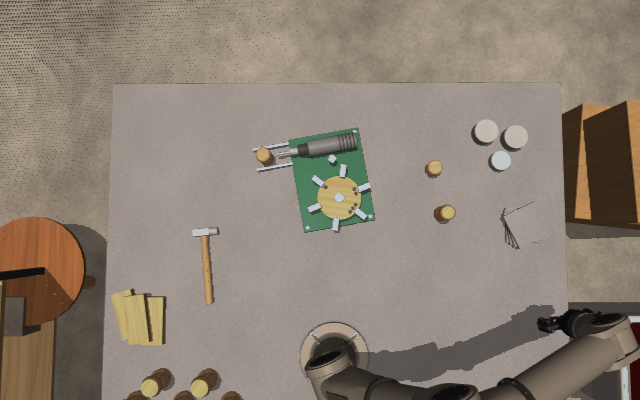

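The seat leg is at about (264,156) in the top view and (395,205) in the scene view. The two spare legs look tall and short. I'll zoom in and measure.

```bash
cat > h.py <<'E'
import numpy as np,cv2
from station import bot
def cam(n):
    c=bot.read_camera(n);c['f']=200/np.tan(np.radians(c['fovy']/2));return c
def proj(c,X):
    p=c['R']@np.array(X)+c['t'];return np.array([c['f']*p[0]/p[2]+c['cx'],c['f']*p[1]/p[2]+c['cy']])
def ray(c,u,v,z):
    d=c['R'].T@np.array([(u-c['cx'])/c['f'],(v-c['cy'])/c['f'],1]);o=-c['R'].T@c['t'];return o+d*(z-o[2])/d[2]
def crop(c,x,y,w,h,s,name):
    cv2.imwrite(name,cv2.resize(c['color'][y:y+h,x:x+w,::-1],None,fx=s,fy=s,interpolation=cv2.INTER_CUBIC))
E
python3 - <<'E'
from h import *
c=cam('top');crop(c,245,115,140,125,5,'pics/t1.png')
hsv=cv2.cvtColor(c['color'],cv2.COLOR_RGB2HSV)
m=cv2.inRange(hsv,(12,90,110),(30,255,255));g=cv2.inRange(hsv,(60,90,30),(95,255,255))
for nm,mm in(('wood',m),('green',g)):
    n,l,s,ce=cv2.connectedComponentsWithStats(mm)
    for i in range(1,n):
        if s[i,4]>60 and 240<ce[i][0]<480 and ce[i][1]<250: print(nm,s[i],ce[i],ray(c,*ce[i],.062))
s=cam('scene');crop(s,250,165,170,110,4.5,'pics/s1.png');crop(s,165,190,100,100,5,'pics/s2.png')
E
```

```text
wood [256 148  15  14 158] [262.79746835 154.35443038] [0.68399972 0.24407717 0.062     ]
wood [427 160  15  15 166] [434.46385542 166.87349398] [ 0.64087552 -0.33836148  0.062     ]
wood [ 318  176   43   43 1249] [338.46677342 196.72938351] [ 0.53937789 -0.01404075  0.062     ]
wood [440 205  15  15 164] [447.28658537 211.92682927] [ 0.48865452 -0.37904681  0.062     ]
green [ 289  128   78  103 2805] [323.61532977 174.75579323] [0.61403112 0.03635397 0.062     ]
green [359 190  15  31 244] [366.3852459  203.84836066] [ 0.51542525 -0.10812463  0.062     ]
green [341 216  23  10 100] [351.61 220.68] [ 0.45866313 -0.05828175  0.062     ]
```

View pics/t1.png

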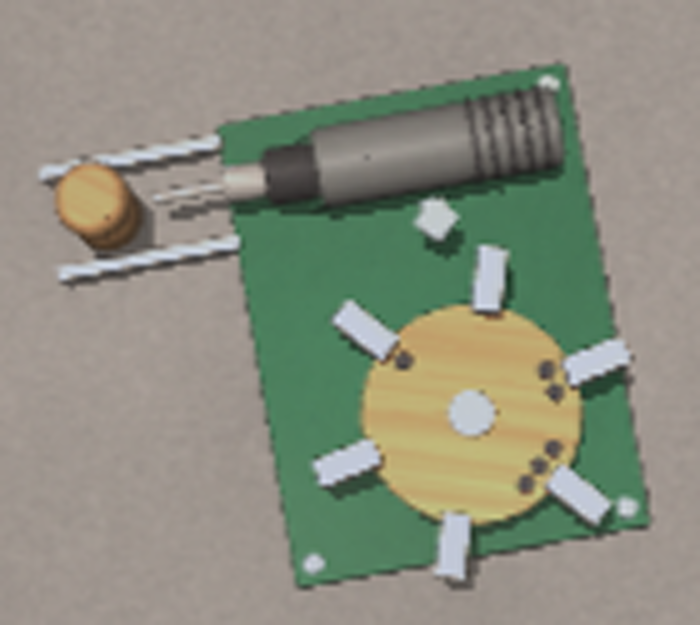

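View pics/s1.png

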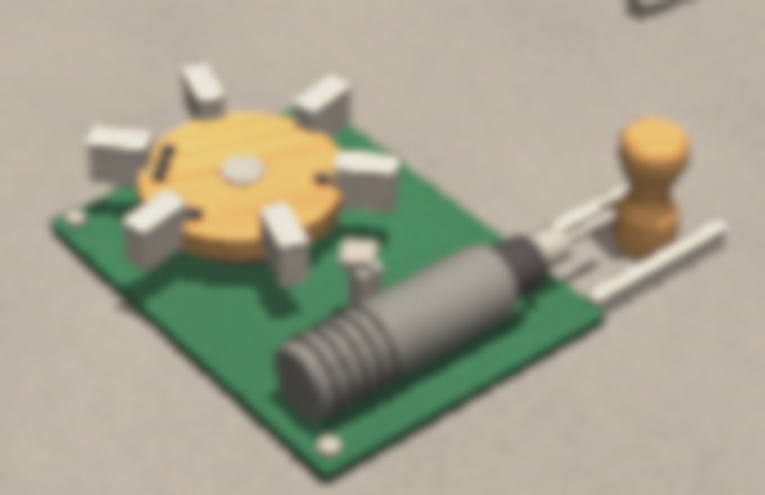

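View pics/s2.png

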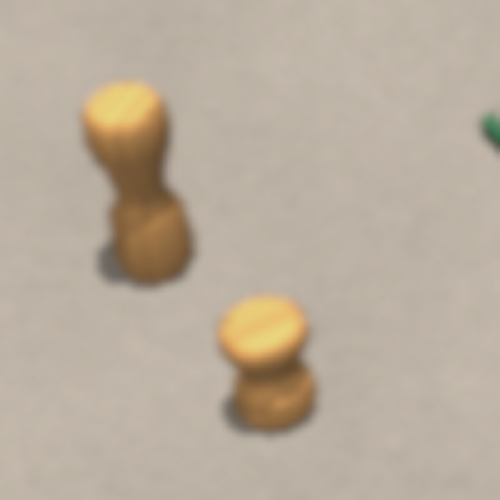

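The seat holds the middle leg, since the tall and short ones stand on the table, so the two-stud tab is the target. It is at crop (600,360) in the top view. Next I'll measure the hub, pointer and tabs.

```bash
cat > meas.py <<'E'
from h import *
def tabs(name=None):
    c=cam('top');hsv=cv2.cvtColor(c['color'],cv2.COLOR_RGB2HSV)
    m=np.zeros((400,640),np.uint8)
    b=cv2.inRange(hsv,(0,0,185),(179,60,255));m[155:240,300:385]=b[155:240,300:385]
    n,l,s,ce=cv2.connectedComponentsWithStats(m);P=[]
    g=c['color'].astype(float).mean(2)
    for i in range(1,n):
        if s[i,4]<12: continue
        P.append((s[i,4],ce[i],ray(c,*ce[i],.084)[:2]))
    return c,P
if __name__=='__main__':
    c,P=tabs()
    for a,p,X in P: print(a,p.round(1),X.round(4))
    # hub disc
    hsv=cv2.cvtColor(c['color'],cv2.COLOR_RGB2HSV)
    m=cv2.inRange(hsv,(12,90,110),(30,255,255));n,l,s,ce=cv2.connectedComponentsWithStats(m)
    for i in range(1,n):
        if s[i,4]>900:
            k=cv2.findContours((l==i).astype('uint8'),0,1)[0][0]
            k=cv2.convexHull(k);e=cv2.fitEllipse(k);print(e,ray(c,*e[0],.062))
    g=cv2.inRange(hsv,(60,90,30),(95,255,255));g[:, :285]=0;g[:,385:]=0
    k=np.vstack(cv2.findContours(g,0,1)[0]);r=cv2.minAreaRect(k);b=[ray(c,*q,.015)[:2] for q in cv2.boxPoints(r)];print(np.round(b,4))
    b=np.array(b);print(np.linalg.norm(b-np.roll(b,1,0),axis=1))
E
python3 meas.py
```

```text
37 [331.9 158. ] [0.668  0.0083]
63 [342.5 170.3] [ 0.6265 -0.0274]
63 [317.8 180.5] [0.5923 0.0552]
68 [364.  186.7] [ 0.5716 -0.099 ]
61 [338.9 197.1] [ 0.5366 -0.0153]
68 [314.1 207. ] [0.5036 0.0673]
65 [360.3 213.2] [ 0.483  -0.0866]
64 [335.3 223.6] [ 0.4485 -0.0036]
((633.9779052734375, 117.19326782226562), (12.339591979980469, 228.5818328857422), 176.26976013183594) [ 0.80970219 -1.01166358  0.062     ]
((592.2450561523438, 153.09622192382812), (34.39460372924805, 146.43556213378906), 5.330103874206543) [ 0.68744854 -0.8676174   0.062     ]
((338.98779296875, 197.39962768554688), (43.07660675048828, 43.40655517578125), 130.8927001953125) [ 0.53711042 -0.01580125  0.062     ]
((39.598365783691406, 261.0307312011719), (81.07733154296875, 100.52796936035156), 140.06105041503906) [0.31997698 0.99790412 0.062     ]
((139.7998809814453, 316.6387023925781), (56.92036437988281, 66.17435455322266), 118.88362884521484) [0.13666787 0.6500127  0.062     ]
((27.34174156188965, 367.2004699707031), (52.74370574951172, 164.51400756835938), 3.1827609539031982) [-0.03153198  1.02283142  0.062     ]
[[ 0.7419  0.1635]
 [ 0.7864 -0.0806]
 [ 0.4648 -0.1375]
 [ 0.4206  0.103 ]]
[0.32693702 0.2481388  0.32661604 0.24448473]
```

```bash
cat > plan.py <<'E'
from h import *
from scipy.spatial.transform import Rotation as R
H=np.array([.5376,-.0157])
def goal(th,d,r=.097): 
    er=np.array([np.cos(th),np.sin(th)]);et=np.array([-er[1],er[0]]);return H+r*er-d*et
def show(base_pos,base_q,specs):
    M=R.from_quat(np.roll(base_q,-1)).as_matrix();z=M[:,2];y0=np.arctan2(z[1],z[0])
    for th,d in specs:
        p=goal(th,d);dy=(th-y0+np.pi/2)%np.pi-np.pi/2
        print(round(th,3),d,'slide',(1000*(p-base_pos[:2])).round(1),'yaw',round(dy,3))
if __name__=='__main__':
    o=bot.get_obs();M=R.from_quat(np.roll(o['tool_rot'],-1)).as_matrix();print(M.round(3),o['eef_pos'],o['contact_force'])
    show(o['eef_pos'],o['tool_rot'],[(-2.227+.1364*i,.029 if i==0 else .021) for i in range(11)])
E
python3 plan.py
```

```text
[[-0.     0.964  0.265]
 [ 0.001  0.265 -0.964]
 [-1.    -0.    -0.001]] [ 0.17853949 -0.65063201  0.20711404] [-0.5139652  -0.07511148 -0.26850434]
-2.227 0.029 slide [276.9 575.8] yaw -0.924
-2.091 0.021 slide [292.7 561.2] yaw -0.788
-1.954 0.021 slide [303.3 552.8] yaw -0.651
-1.818 0.021 slide [315. 546.] yaw -0.515
-1.681 0.021 slide [327.5 540.8] yaw -0.378
-1.545 0.021 slide [340.6 537.4] yaw -0.242
-1.409 0.021 slide [354.  535.8] yaw -0.106
-1.272 0.021 slide [367.5 536. ] yaw 0.031
-1.136 0.021 slide [380.9 538.1] yaw 0.167
-0.999 0.021 slide [393.9 542. ] yaw 0.304
-0.863 0.021 slide [406.2 547.6] yaw 0.44
```

Call:
{"name": "drive_tool", "arguments": {"slide": [[20,45,0],[40,90,0],[60,135,0],[80,180,0],[100,225,0],[120,270,0],[145,315,0],[165,360,0],[190,405,0],[215,450,0]], "turn": [[0,0,-0.09],[0,0,-0.18],[0,0,-0.27],[0,0,-0.36],[0,0,-0.45],[0,0,-0.54],[0,0,-0.63],[0,0,-0.72],[0,0,-0.82],[0,0,-0.92]], "gripper": [0,0,0,0,0,0,0,0,0,0], "squeeze": 20}}

```text
t: 1.25
eef_pos: [0.3923, -0.2021, 0.2075]
tool_rot: [0.312, 0.635, 0.312, -0.634]
contact_force: [0.9, -0.5, 0.1]
gripper_width: 0.002
```

```bash
python3 plan.py
```

```text
[[ 0.001  0.792 -0.61 ]
 [ 0.    -0.61  -0.792]
 [-1.     0.001 -0.001]] [ 0.39226247 -0.2021112   0.20748878] [ 0.94771511 -0.4985775   0.12919779]
-2.227 0.029 slide [ 63.2 127.3] yaw 0.0
-2.091 0.021 slide [ 78.9 112.7] yaw 0.137
-1.954 0.021 slide [ 89.6 104.3] yaw 0.273
-1.818 0.021 slide [101.3  97.5] yaw 0.41
-1.681 0.021 slide [113.8  92.3] yaw 0.546
-1.545 0.021 slide [126.8  88.9] yaw 0.682
-1.409 0.021 slide [140.3  87.3] yaw 0.819
-1.272 0.021 slide [153.8  87.5] yaw 0.955
-1.136 0.021 slide [167.2  89.6] yaw 1.092
-0.999 0.021 slide [180.1  93.5] yaw 1.228
-0.863 0.021 slide [192.4  99.1] yaw 1.364
```

Now above the entry point, then down to z = 0.052.

Call:
{"name": "drive_tool", "arguments": {"slide": [[22,42,0],[43,85,0],[63,127,0],[63,127,-30],[63,127,-60],[63,127,-60]], "turn": [[0,0,0],[0,0,0],[0,0,0],[0,0,0],[0,0,0],[0,0,0]], "gripper": [0,0,0,0,0,0]}}

```text
t: 1.85
eef_pos: [0.4524, -0.0746, 0.1445]
tool_rot: [-0.311, -0.633, -0.314, 0.636]
contact_force: [-1.5, 0.3, 0.0]
gripper_width: 0.003
```

```bash
python3 plan.py|tail -12; python3 -c "
from h import *
c=cam('scene');crop(c,230,100,190,140,4,'pics/s3.png')"
```

```text
[-1.    -0.005  0.003]] [ 0.45242201 -0.07458609  0.14452218] [-1.46033848  0.29293443  0.04323966]
-2.227 0.029 slide [ 3.  -0.3] yaw -0.001
-2.091 0.021 slide [ 18.8 -14.9] yaw 0.136
-1.954 0.021 slide [ 29.4 -23.2] yaw 0.272
-1.818 0.021 slide [ 41.1 -30. ] yaw 0.409
-1.681 0.021 slide [ 53.6 -35.2] yaw 0.545
-1.545 0.021 slide [ 66.7 -38.6] yaw 0.681
-1.409 0.021 slide [ 80.1 -40.2] yaw 0.818
-1.272 0.021 slide [ 93.6 -40. ] yaw 0.954
-1.136 0.021 slide [107.  -37.9] yaw 1.091
-0.999 0.021 slide [120.  -34.1] yaw 1.227
-0.863 0.021 slide [132.3 -28.5] yaw 1.363
```

View pics/s3.png

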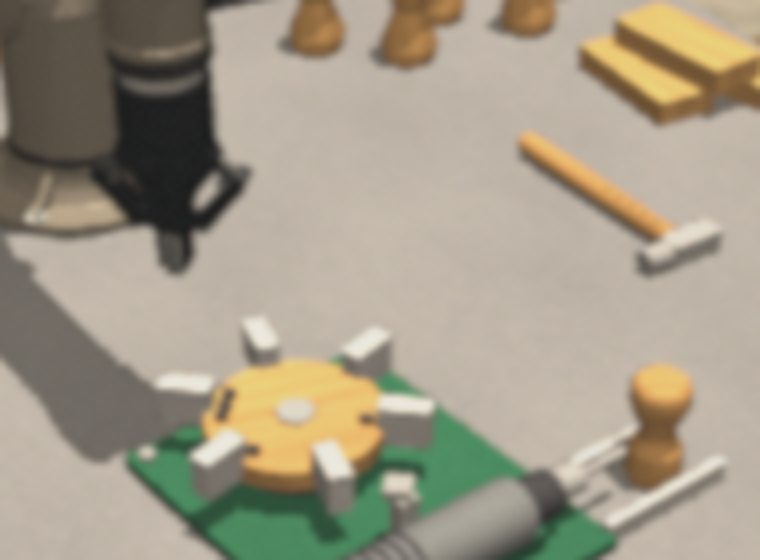

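The picture shows the closed fingertips above the gap between the bare tab and the three-stud tab, with the linkage spread in the radial direction, clear of the tabs. Lowering now.

Call:
{"name": "drive_tool", "arguments": {"slide": [[2,0,-30],[2,0,-60],[2,0,-90],[2,0,-90],[2,0,-90]], "turn": [[0,0,0],[0,0,0],[0,0,0],[0,0,0],[0,0,0]], "gripper": [0,0,0,0,0]}}

```text
t: 2.4
eef_pos: [0.4566, -0.0753, 0.0578]
tool_rot: [-0.312, -0.634, -0.312, 0.635]
contact_force: [0.3, -0.5, -0.7]
gripper_width: 0.004
```

```bash
python3 plan.py|tail -12; python3 -c "
from h import *
c=cam('top');crop(c,285,145,110,110,5,'pics/t4.png')
c=cam('scene');crop(c,230,130,190,140,4,'pics/s4.png')"
```

```text
[-1.    -0.002  0.001]] [ 0.45662366 -0.07529815  0.05776617] [ 0.31958822 -0.45494067 -0.70970957]
-2.227 0.029 slide [-1.2  0.4] yaw 0.001
-2.091 0.021 slide [ 14.6 -14.2] yaw 0.137
-1.954 0.021 slide [ 25.2 -22.5] yaw 0.274
-1.818 0.021 slide [ 36.9 -29.3] yaw 0.41
-1.681 0.021 slide [ 49.4 -34.5] yaw 0.546
-1.545 0.021 slide [ 62.5 -37.9] yaw 0.683
-1.409 0.021 slide [ 75.9 -39.5] yaw 0.819
-1.272 0.021 slide [ 89.4 -39.3] yaw 0.956
-1.136 0.021 slide [102.8 -37.2] yaw 1.092
-0.999 0.021 slide [115.8 -33.4] yaw 1.228
-0.863 0.021 slide [128.1 -27.8] yaw 1.365
```

View pics/s4.png

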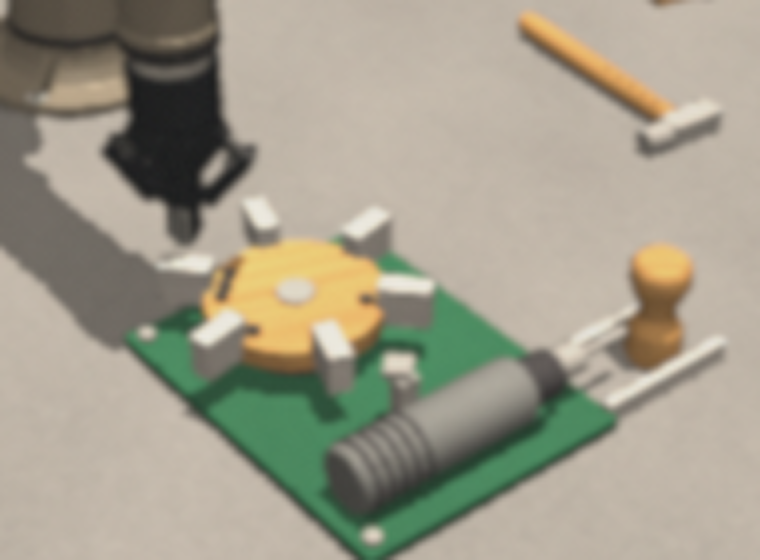

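View pics/t4.png

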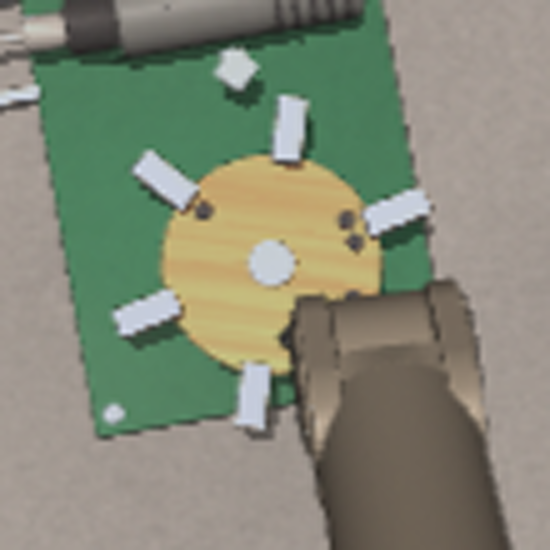

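Call:
{"name": "drive_tool", "arguments": {"slide": [[2,-2,0],[5,-4.5,0],[9.5,-9.5,0],[14.5,-14,0],[20,-18.5,0],[25,-22.5,0],[31,-26,0],[37,-29.5,0],[43,-32,0],[49.5,-34.5,0]], "turn": [[0,0,0],[0,0,0],[0,0,0.07],[0,0,0.14],[0,0,0.205],[0,0,0.275],[0,0,0.34],[0,0,0.41],[0,0,0.48],[0,0,0.545]], "gripper": [0,0,0,0,0,0,0,0,0,0]}}

```text
t: 3.5
eef_pos: [0.5073, -0.1102, 0.0593]
tool_rot: [0.472, 0.527, 0.472, -0.526]
contact_force: [-1.8, 1.6, 3.9]
gripper_width: -0.003
```

```bash
python3 plan.py|tail -12; python3 -c "
from meas import *
c,P=tabs();crop(c,285,145,110,110,5,'pics/t5.png')
for a,p,X in P:
  d=X-np.array([.5376,-.0157]);print(a,X.round(4),np.hypot(*d).round(4),np.arctan2(d[1],d[0]).round(3))"
```

```text
[-1.     0.    -0.   ]] [ 0.50726827 -0.11019832  0.05934157] [-1.81700105  1.61078983  3.90321792]
-2.227 0.029 slide [-51.8  35.3] yaw -0.547
-2.091 0.021 slide [-36.1  20.7] yaw -0.41
-1.954 0.021 slide [-25.4  12.4] yaw -0.274
-1.818 0.021 slide [-13.7   5.6] yaw -0.137
-1.681 0.021 slide [-1.2  0.4] yaw -0.001
-1.545 0.021 slide [11.8 -3. ] yaw 0.135
-1.409 0.021 slide [25.3 -4.6] yaw 0.272
-1.272 0.021 slide [38.8 -4.4] yaw 0.408
-1.136 0.021 slide [52.2 -2.3] yaw 0.545
-0.999 0.021 slide [65.1  1.6] yaw 0.681
-0.863 0.021 slide [77.4  7.1] yaw 0.817
37 [0.668  0.0083] 0.1326 0.182
66 [0.6213 0.0175] 0.09 0.378
65 [ 0.6081 -0.0714] 0.0899 -0.668
66 [0.551  0.0731] 0.0898 1.422
65 [ 0.537  -0.0159] 0.0007 -2.816
68 [0.4676 0.0399] 0.0894 2.471
69 [ 0.4544 -0.0488] 0.0896 -2.762
```

View pics/t5.png

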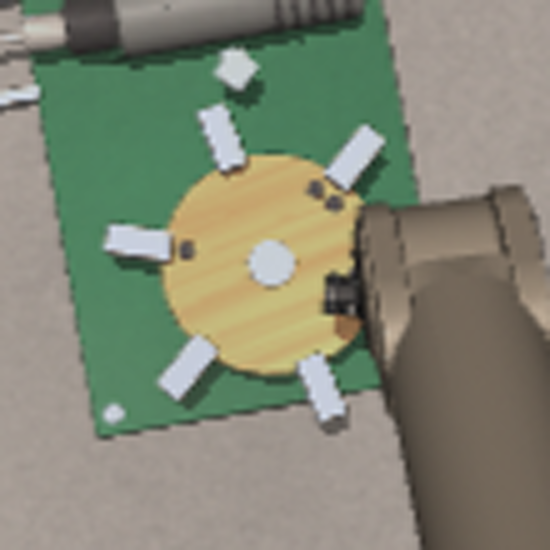

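Call:
{"name": "drive_tool", "arguments": {"slide": [[5,-1.5,-1],[12,-3,-1],[18.5,-4,-1],[25.5,-4.5,-1],[32,-4.5,-1],[39,-4.5,-1],[45.5,-3.5,-1],[52,-2.5,-1],[58.5,-0.5,-1],[65,1.5,-1]], "turn": [[0,0,0.065],[0,0,0.135],[0,0,0.205],[0,0,0.27],[0,0,0.34],[0,0,0.41],[0,0,0.475],[0,0,0.545],[0,0,0.615],[0,0,0.68]], "gripper": [0,0,0,0,0,0,0,0,0,0]}}

```text
t: 4.55
eef_pos: [0.5738, -0.1098, 0.0593]
tool_rot: [0.621, 0.338, 0.621, -0.338]
contact_force: [-2.9, 0.4, 6.7]
gripper_width: -0.003
```

```bash
sed -i 's/for i in range(11)\])/for i in range(11)]+[(x,.021) for x in (-.93,-.9,-.87,-.85,-.83)])/' plan.py; python3 plan.py|tail -9
cat > ang.py <<'E'
from meas import *
import sys
c,P=tabs();crop(c,285,145,110,110,5,sys.argv[1]);A=[]
H=np.mean([X for a,p,X in P if abs(np.hypot(*(X-[.5376,-.0157])))<.01],0)
for a,p,X in P:
  d=X-np.array([.5376,-.0157]);print(a,X.round(4),np.hypot(*d).round(4),np.arctan2(d[1],d[0]).round(3))
  if .08<np.hypot(*d)<.1: A.append(np.arctan2(d[1],d[0]))
A=np.array(A);m=np.angle(np.mean(np.exp(6j*A)))/6;print('mod60 tab phase - 0.182:',m-.182, 'deg',np.degrees(m-.182))
E
python3 ang.py pics/t6.png
```

```text
-1.272 0.021 slide [-27.8  -4.8] yaw -0.275
-1.136 0.021 slide [-14.4  -2.7] yaw -0.139
-0.999 0.021 slide [-1.5  1.2] yaw -0.002
-0.863 0.021 slide [10.9  6.7] yaw 0.134
-0.93 0.021 slide [4.9 3.8] yaw 0.067
-0.9 0.021 slide [7.6 5.1] yaw 0.097
-0.87 0.021 slide [10.3  6.4] yaw 0.127
-0.85 0.021 slide [12.   7.4] yaw 0.147
-0.83 0.021 slide [13.7  8.4] yaw 0.167
37 [0.668  0.0083] 0.1326 0.182
75 [ 0.6273 -0.0143] 0.0898 0.015
63 [0.5818 0.063 ] 0.0903 1.059
66 [ 0.5368 -0.0153] 0.0008 2.663
48 [ 0.4952 -0.0895] 0.0851 -2.092
68 [0.4918 0.0616] 0.0899 2.105
67 [ 0.4471 -0.0161] 0.0905 -3.138
mod60 tab phase - 0.182: -0.1731630678790403 deg -9.9215129570064
```

View pics/t6.png

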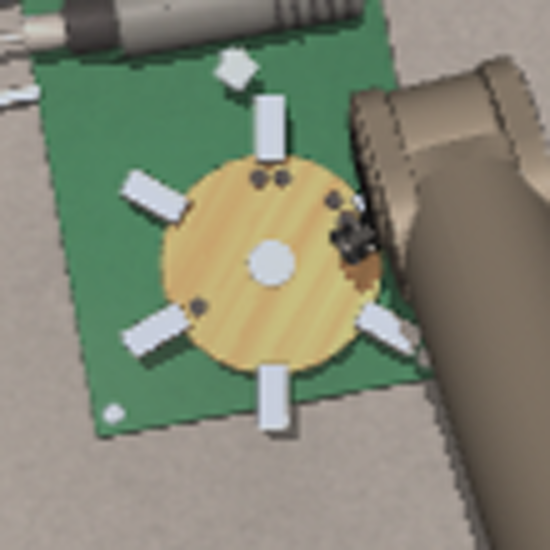

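Call:
{"name": "drive_tool", "arguments": {"slide": [[4,2,-1],[8,4.5,-1],[11,6.5,-1],[11,6.5,-1]], "turn": [[0,0,0.045],[0,0,0.09],[0,0,0.135],[0,0,0.135]], "gripper": [0,0,0,0]}}

```text
t: 5.0
eef_pos: [0.587, -0.1037, 0.0593]
tool_rot: [0.644, 0.296, 0.641, -0.294]
contact_force: [-0.0, -2.1, 5.2]
gripper_width: -0.004
```

```bash
python3 plan.py|tail -5; python3 ang.py pics/t7.png
```

```text
-0.93 0.021 slide [-8.2 -2.3] yaw -0.069
-0.9 0.021 slide [-5.5 -1. ] yaw -0.039
-0.87 0.021 slide [-2.9  0.3] yaw -0.009
-0.85 0.021 slide [-1.1  1.3] yaw 0.011
-0.83 0.021 slide [0.6 2.2] yaw 0.031
37 [0.668  0.0083] 0.1326 0.182
65 [ 0.6262 -0.0015] 0.0897 0.159
66 [0.5698 0.0685] 0.0901 1.206
67 [ 0.5366 -0.0152] 0.0011 2.652
26 [ 0.5091 -0.0872] 0.077 -1.95
68 [0.4813 0.0539] 0.0895 2.251
68 [ 0.4498 -0.0298] 0.0889 -2.982
mod60 tab phase - 0.182: -0.023583802265237402 deg -1.3512523346691736
```

Call:
{"name": "drive_tool", "arguments": {"slide": [[0.5,0.5,0],[1,1,0],[1,1,0]], "turn": [[0,0,0],[0,0,0.01],[0,0,0.01]], "gripper": [0,0,0]}}

```text
t: 5.35
eef_pos: [0.5878, -0.1032, 0.0593]
tool_rot: [0.645, 0.293, 0.642, -0.292]
contact_force: [-0.8, -4.2, 3.9]
gripper_width: -0.001
```

```bash
python3 ang.py pics/t8.png; python3 -c "
from h import *
c=cam('top');H=np.array([.5376,-.0157]);X=ray(c,331.9,158.0,.075)[:2]-H;print(X,np.arctan2(X[1],X[0]))"
```

```text
37 [0.668  0.0083] 0.1326 0.182
63 [ 6.262e-01 -4.000e-04] 0.0899 0.171
66 [0.5689 0.0686] 0.0899 1.215
66 [ 0.5368 -0.0153] 0.0009 2.69
24 [ 0.5098 -0.087 ] 0.0765 -1.943
69 [0.4807 0.0533] 0.0894 2.261
68 [ 0.4498 -0.0309] 0.0891 -2.97
mod60 tab phase - 0.182: -0.013023150941689432 deg -0.7461715849206281
[0.13181476 0.02393326] 0.17961072152381716
```

Call:
{"name": "drive_tool", "arguments": {"slide": [[0.5,0.5,0],[1,1,0],[1,1,0]], "turn": [[0,0,0],[0,0,0.01],[0,0,0.01]], "gripper": [0,0,0]}}

```text
t: 5.75
eef_pos: [0.5891, -0.1023, 0.0593]
tool_rot: [0.647, 0.29, 0.644, -0.288]
contact_force: [-0.9, -4.9, 3.6]
gripper_width: -0.002
```

```bash
python3 ang.py pics/t9.png
```

```text
37 [0.668  0.0083] 0.1326 0.182
65 [0.6258 0.0009] 0.0898 0.186
66 [0.5675 0.0694] 0.0902 1.233
66 [ 0.5367 -0.0154] 0.0009 2.763
21 [ 0.5105 -0.0867] 0.076 -1.935
68 [0.4796 0.0523] 0.0893 2.277
69 [ 0.4497 -0.0323] 0.0895 -2.954
mod60 tab phase - 0.182: 0.0033115947130607226 deg 0.1897404005162163
```

Aligned to about 0.3°. Now backing off tangentially, then straight up.

Call:
{"name": "drive_tool", "arguments": {"slide": [[-4,-3.5,0],[-8,-7,0],[-10,-9,0],[-10,-9,0],[-10,-9,30],[-10,-9,70],[-10,-9,110],[-10,-9,150],[-10,-9,150]], "turn": [[0,0,0],[0,0,0],[0,0,0],[0,0,0],[0,0,0],[0,0,0],[0,0,0],[0,0,0],[0,0,0]], "gripper": [0,0,0,0,0,0,0,0,0]}}

```text
t: 6.7
eef_pos: [0.5828, -0.1107, 0.2153]
tool_rot: [0.65, 0.291, 0.64, -0.287]
contact_force: [-0.2, -0.1, 0.8]
gripper_width: 0.002
```

Call:
{"name": "drive_tool", "arguments": {"slide": [[0,-40,0],[0,-80,0],[0,-120,0],[0,-150,0],[0,-150,0],[0,-150,0]], "turn": [[0,0,0],[0,0,0],[0,0,0],[0,0,0],[0,0,0],[0,0,0]], "gripper": [0,0,0,0,0,0]}}

```text
t: 7.3
eef_pos: [0.5824, -0.2608, 0.2144]
tool_rot: [0.65, 0.291, 0.641, -0.287]
contact_force: [-0.0, -0.4, 0.2]
gripper_width: -0.004
```

```bash
python3 ang.py pics/t10.png; python3 -c "
from h import *
c=cam('scene');cv2.imwrite('pics/s10.png',c['color'][:,:,::-1])"
```

```text
37 [0.668  0.0083] 0.1326 0.182
65 [0.6258 0.0009] 0.0898 0.186
67 [ 0.5963 -0.0835] 0.0897 -0.857
66 [0.5675 0.0694] 0.0902 1.233
66 [ 0.5367 -0.0154] 0.0009 2.763
66 [ 0.508  -0.1005] 0.0898 -1.906
68 [0.4796 0.0523] 0.0893 2.277
69 [ 0.4497 -0.0323] 0.0895 -2.954
mod60 tab phase - 0.182: 0.004518842003590068 deg 0.2589105750921517
```

View pics/t10.png

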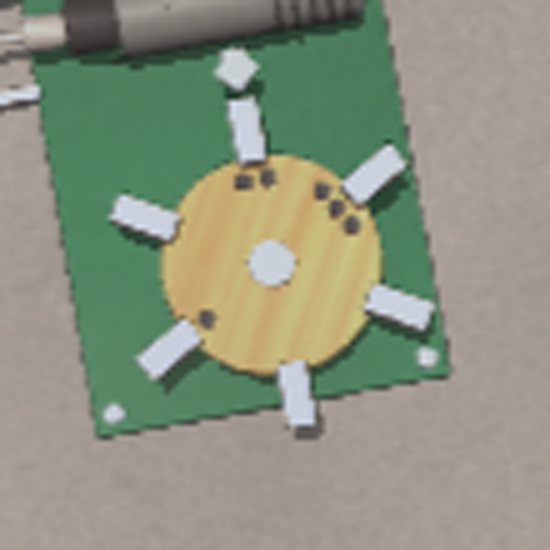

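View pics/s10.png

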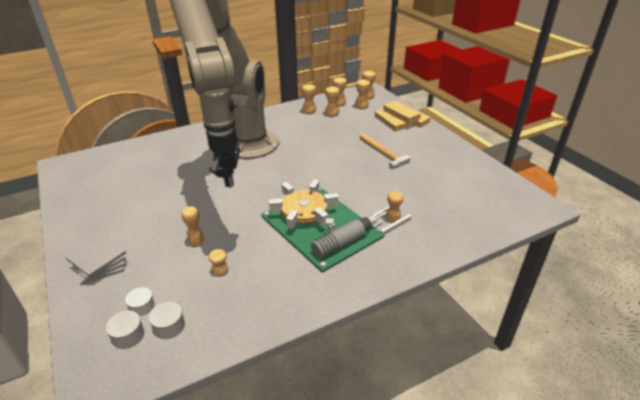

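The two-stud tab at crop (247,130) lines up with the pointer at crop (237,70), and all the legs and the hammer look unmoved. One numeric check of the leg heights before handing in.

Run:
```python
from h import *
c=cam('top');s=cam('scene')
yaw=.181;H=np.array([.5376,-.0157]);e=np.array([np.cos(yaw),np.sin(yaw)]);n=np.array([-e[1],e[0]])
seat=H+.186*e+.225*n;print('seat',seat)
for nm,uv in(('seat',(262.8,154.4)),('a',(434.5,166.9)),('b',(447.3,211.9))):
    for h in(.07,.1,.13):
        X=ray(c,*uv,h);print(nm,h,X[:2].round(3),'scene top px',proj(s,X).round(1))
hsv=cv2.cvtColor(s['color'],cv2.COLOR_RGB2HSV);m=cv2.inRange(hsv,(10,90,60),(30,255,255))
k,l,st,ce=cv2.connectedComponentsWithStats(m)
for i in range(1,k):
    if st[i,4]>80 and 170<ce[i][0]<420 and ce[i][1]>185: print(st[i],ce[i].round(1))
```

```text
seat [0.68005854 0.23910692]
seat 0.07 [0.683 0.243] scene top px [395.9 201.7]
seat 0.1 [0.678 0.238] scene top px [394.8 193.8]
seat 0.13 [0.673 0.234] scene top px [393.7 185.8]
a 0.07 [ 0.64  -0.337] scene top px [217.9 252.8]
a 0.1 [ 0.636 -0.331] scene top px [218.  243.5]
a 0.13 [ 0.632 -0.325] scene top px [218. 234.]
b 0.07 [ 0.488 -0.377] scene top px [189.5 226.6]
b 0.1 [ 0.487 -0.371] scene top px [189.8 218.1]
b 0.13 [ 0.486 -0.364] scene top px [190.  209.4]
[281 190  46  33 938] [303.2 204.5]
[386 191  17  31 358] [393.9 205.6]
[182 206  21  40 537] [192.4 225.3]
[209 249  19  27 392] [218.2 261.5]
```

```bash
python3 -c "
from station import bot
print(bot.hand_in())"
```

```text
the job is handed in; nothing more can be done
None
```

The turret is set for the middle leg: the two-stud tab lines up with the pointer to within about 0.3°. I handed the job in at about 7.5 s.

- **Which leg:** The leg in the seat measures 100 mm in the two camera views. The spare legs measure 70 mm and 130 mm, so the two-stud tab was the right one.
- **How it was moved:** I pushed the three-stud tab anticlockwise by about 1.37 rad with closed fingertips, without gripping. The highest force read at the end of a move was about 7 N. I then backed off and raised the arm clear.
- **Last checks:** After release, the tabs averaged 0.186 rad. The pointer measured 0.180 rad and the base plate's edges gave 0.181, so the tab sits about 0.3° past it. The turret did not move when the fingers let go. In the final camera view the legs and hammer looked unmoved. No check failed.

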